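# Wind the loaded carriage to its pointer

### The arm

A 7-joint arm with a two-finger parallel gripper is mounted at the origin on a cart in front of the work surface, level with it; the furniture and walls round the work are solid. World frame = base frame: x ahead of the robot, y to its left, z up, the work surface at z = 0. Lengths are in m, angles in rad, forces in N, time in s.
With the tool pointing down it reaches from about 0.4 to 0.85 m from the base axis. Payload 4.5 kg.
Tool frame: the origin (TCP) lies midway between the tips of the shut fingers; the grasp point (between the pads) lies 19 mm behind it; z points along the fingers, y is the direction in which the jaws open and shut (so a half turn about z gives the same grasp; the last joint's range is limited). The gripper opens to 88 mm and grips with 3 to 60 N. Pads are 18 mm wide; open, the fingers measure 123 mm over their backs; the gripper's body (75 mm by 187 mm) begins 45 mm behind the grasp point.
Start: joints at [-1.076, 0.689, -0.195, 1.565, 0.157, 0.902, -0.215], TCP at [0.278, 0.56, 0.239] pointing down, gripper open.
Joint ranges: [-3.01, 3.01], [-0.46, 2.08], [-1.47, 1.51], [0.13, 2.56], [-1, 4.14], [0.04, 2.09], [-2.66, 2.66]. Speed limits (rad/s): [2.57, 2.57, 3.14, 3.14, 3.14, 3.14, 3.14].

### API

Orientations are given as a unit quaternion [x, y, z, w].
In Python, from plant import r gives the robot as it stands.
- The arm moves only by the tool play_rows, never from a script. Its argument "targets" is a list of rows, each an object of numbers: "jaw": the closure, from 0 (fully open) to 1 (shut); "dx", "dy", "dz": the shift along the tool's x, y, z in m; "yaw": the turn about the tool's z in rad. A call has exactly 5 rows; each row shifts and turns the pose as measured when the row begins, along the tool's axes as they then stand; what a row does not reach is not made up. A row lasts 1/10 s, in which the tool goes at most 50 mm and 8.59 degrees, less where a joint would pass 70% of its speed; a pose out of reach is approached as far as the arm can. A call with a gripper value outside its range is refused whole. The fingers move at their own pace and stop on an object; "squeeze" is the grip in N (left out, the last holds). Time passes only in rows, so rows that do not move let the fingers close, or fill a call up. It gives the time, the measured TCP pose, the force and the opening at its end, in the units of the state.
- r.get_state(): the state, without advancing time (a new reading comes with each control period).
- r.snapshot(name): name is "side" or "top"; returns a dict with "frame" (420x560x3 uint8, red, green, blue), "z_map" (420x560 float32, m along the optical axis (not along the pixel's ray), 0 where there is no reading), "mtx" (3x3 intrinsics, pixels), "position" and "orientation" of the camera in the world. Camera axes: x right, y up, looking along -z (the intrinsics and any distortion apply to the point x, -y, -z); pixel columns grow to the right and rows downward; lengths in m; the calibration is good to about 2 mm. A picture is of the moment at which its call begins.
- r.finish_job(): hands the job in, once; it reports no verdict.
The state is a dict: "clock": time; "q": joint angles; "qd": joint speeds; "joint_torque": joint torques, N m; "tool_pos": TCP position; "eef_rot": TCP orientation; "contact_force": force on the tool from outside, world axes, zero at the start; "moment": the same for the moment, N m; "opening": opening from 0.0 (shut) to 1.0 (fully open).
Only numpy, scipy, OpenCV 4.12 (cv2) and the standard library are available. Lean on these libraries where they do the work, as an engineer would, in place of code of your own. Each camera call takes 0.05 s, during which the arm holds its last target.

### The job

Two small screw stages stand on the table, each with a hand crank sitting loosely on a square shaft end. Take the crank grip of the stage whose carriage holds the chrome coupling and wind it clockwise, several full turns, without pulling the crank off its square, until the index line on that carriage is level with the pointer on its stage; then let go. Move the carriage with its crank only, and leave the other stage's carriage where it is.

Things in the scene. Friction and masses are not known exactly. Their poses are not given: they have to be found in the camera images.
- crank: Steel crank of the stage with the coupling, loose on an upright 16 mm square shaft end, 24 mm tall (1.5 mm play). Origin: shaft axis, underside of its 32 mm wide, 22 mm high hub, 72 mm above the table. z up, +x along the arm to the grip: a free-spinning upright black cylinder, 18 mm across, axis 42 mm from the shaft axis, from 18 (arm's top) to 66 mm above the origin. About 2 N turns it; it stays.
- carriage: Aluminium carriage, 50 x 52 mm, top 32 mm above the table, with a chrome coupling (33 mm across, 46 mm tall, top 80 mm above the table) fixed upright in its middle. Origin: at table height below its middle and black index line. z up, x along the rails away from the crank. Starts 65 mm from the shaft axis. Turning clockwise from above drives it along +x, 16 mm a full turn; hard stop at 4.2 turns.
- pointer: Small steel pointer, 33 mm tall, foot 14 x 10 mm, fixed on the base plate beside the loaded carriage's path, 31 mm to its +y side. Origin: underside of its foot, below the tip, 12 mm above the table; axes parallel to the carriage's. At the start it lies 35 to 60 mm further along the carriage's +x than the index line.
- idle_carriage: Empty carriage of the other stage, which is otherwise the same in shape and size, crank included (its shaft axis 65 mm from this along its -x). Origin and axes as for the loaded carriage. To be left where it is.

How it is judged:
At the end, for the whole second after the job is handed in: The loaded carriage is at rest with its index line within 10 mm of the pointer along the rails, the crank is still down on its square (within 7 mm and 10 degrees), and the other carriage is within 6 mm of where it began (x of pointer in the frame of carriage between -0.01 and 0.01 m and linear speed of carriage below 0.003 m/s and height (world z) of crank below 0.079 m and angle between crank's own z axis and vertical below 0.17 rad and distance of idle_carriage from where it was at the start of the episode below 0.006 m); the robot touches nothing.
It fails at once if the crank came off its square (12 mm up) (height (world z) of crank above 0.084 m).
It fails at once if the other stage's carriage was moved by more than 6 mm (distance of idle_carriage from where it was at the start of the episode above 0.006 m).
It fails at once if the carriage or its coupling was pushed by the robot itself (contact force between any of the fingers, the arm and carriage above 3 N).
It also fails if it takes over 64 s, if anything falls off the work surface, if the arm or the gripper's body presses on something with over 40 N, if the wrist force passes 120 N, or if a joint passes its speed limit or range.

## Working session

There is one attempt and no reset: what is moved stays moved. The work goes in short steps, Python scripts to look and compute and a tool call to move; the robot and the scene stay as the last step left them, time stands still between calls to the robot, and variables do not carry over. Pictures are saved under pics/ and viewed, and the job is handed in when it is done.

Besides the shell and the picture viewer there is one more tool, called after "Call:" by a JSON object that holds its "fn" and its "kwargs", one argument or row to a line. play_rows: Moves the arm, as the interface text tells. Its arguments: {"type":"object","properties":{"targets":{"type":"array"},"squeeze":{"type":"number"}},"required":["targets"]}

```bash
ls; mkdir -p pics
cat > h.py <<'E'
import numpy as np, cv2
from scipy.spatial.transform import Rotation as R
from plant import r
def snap(n,f):
    s=r.snapshot(n); np.savez(''+f+'.npz',**s); cv2.imwrite('pics/'+f+'.png',s['frame'][:,:,::-1]); return s
def cloud(s):
    z=s['z_map']; K=s['mtx']; v,u=np.mgrid[:z.shape[0],:z.shape[1]]
    p=np.stack([(u-K[0,2])/K[0,0]*z,-(v-K[1,2])/K[1,1]*z,-z],-1)
    return p@R.from_quat(s['orientation']).as_matrix().T+s['position']
E
python3 - <<'E'
from h import *
for n in('side','top'):
    s=snap(n,n+'0'); print(n,s['position'],s['orientation'],s['mtx'].tolist(),[k for k in s])
print(r.get_state())
E
```

```text
pics
side [0.56396843 0.96977181 0.40140659] [-0.005922    0.55281949  0.83325994 -0.00578103] [[387.8110781540202, 0.0, 284.6055132129735], [0.0, 387.8110781540202, 207.9028816856238], [0.0, 0.0, 1.0]] ['frame', 'z_map', 'mtx', 'position', 'orientation']
top [0.54238985 0.19965716 0.93900426] [-0.00456648  0.03534924  0.71180942 -0.70146769] [[418.94394347273015, 0.0, 279.73446790661814], [0.0, 418.94394347273015, 208.74520989079707], [0.0, 0.0, 1.0]] ['frame', 'z_map', 'mtx', 'position', 'orientation']
{'clock': 0.1, 'q': array([-1.07620669,  0.68988865, -0.19452331,  1.56620801,  0.15729529,
        0.90250801, -0.21508713]), 'qd': array([-1.73605558e-03, -2.71824660e-04, -1.82420645e-03, -3.37395028e-03,
        5.41476745e-04, -4.95630209e-04, -9.82510285e-05]), 'joint_torque': array([-4.36648697e-03, -5.28495026e+01, -1.27180573e+00, -1.53837293e+01,
       -5.25563036e-02,  1.95471417e-03,  5.30793432e-05]), 'tool_pos': array([0.27769961, 0.55929905, 0.238006  ]), 'eef_rot': array([ 2.28320563e-01,  9.73585673e-01, -8.00512543e-04, -1.29297691e-04]), 'contact_force': array([ 0.86747217, -0.64130152, -0.45973507]), 'moment': array([ 0.06217771, -0.04737381,  0.04022546]), 'opening': 0.999784470220223}
```

View pics/side0.png

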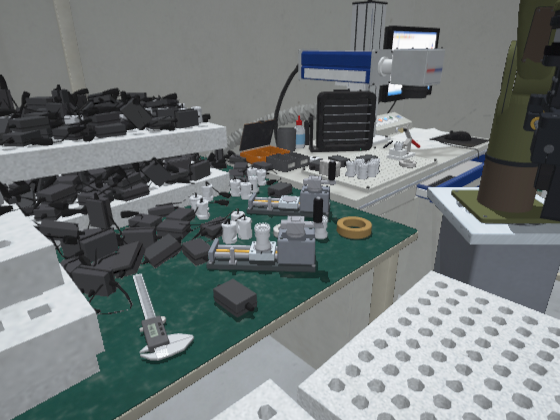

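View pics/top0.png

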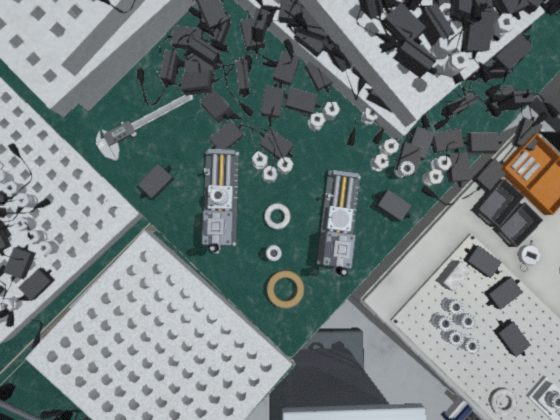

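Run:
```python
from h import *
s=np.load('top0.npz'); f=s['frame'][:,:,::-1]
a=cv2.resize(f[140:255,190:250],None,fx=5,fy=5,interpolation=cv2.INTER_CUBIC)
b=cv2.resize(f[160:280,310:370],None,fx=5,fy=5,interpolation=cv2.INTER_CUBIC)[:575]
cv2.imwrite('pics/z1.png',np.hstack([a,b]))
s2=np.load('side0.npz');f=s2['frame'][:,:,::-1]
cv2.imwrite('pics/z2.png',cv2.resize(f[170:280,190:350],None,fx=5,fy=5,interpolation=cv2.INTER_CUBIC))
P=cloud(s); np.set_printoptions(precision=3,suppress=True)
for u,v in [(214,248),(215,227),(219,196),(219,175),(222,240),(343,271),(342,252),(340,217),(342,190),(280,250)]: print(u,v,P[v,u])
```

```text
214 248 [0.515 0.29  0.138]
215 227 [0.555 0.293 0.095]
219 196 [0.62  0.287 0.066]
219 175 [0.669 0.291 0.024]
222 240 [0.528 0.282 0.063]
343 271 [0.467 0.046 0.14 ]
342 252 [0.501 0.038 0.097]
340 217 [0.574 0.029 0.033]
342 190 [0.633 0.021 0.026]
280 250 [0.505 0.161 0.044]
```

View pics/z1.png

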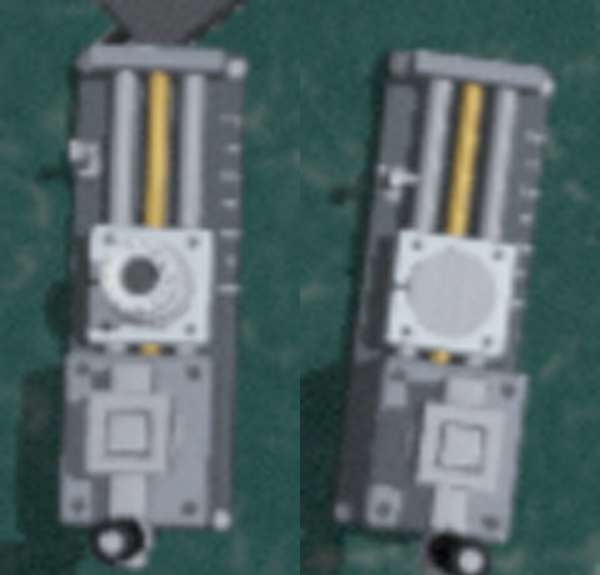

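View pics/z2.png

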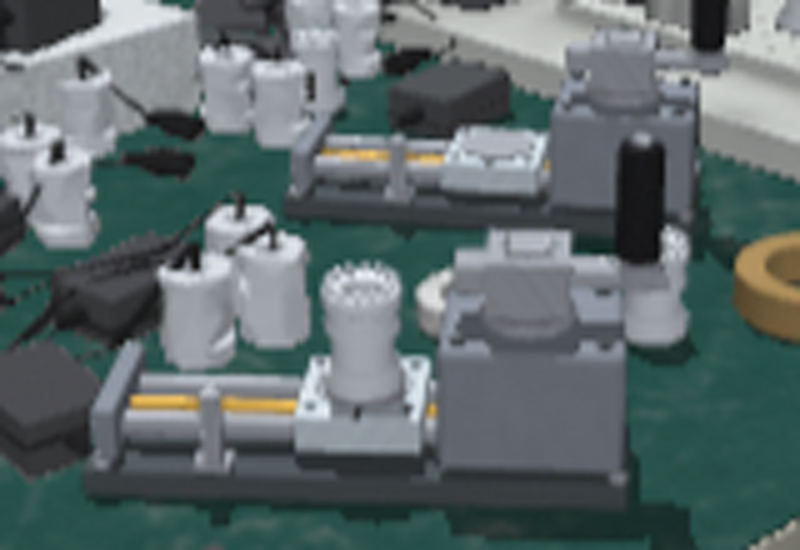

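Run:
```python
from h import *
np.set_printoptions(precision=4,suppress=True)
for n in('top0','side0'):
    s=np.load(n+'.npz'); P=cloud(s).reshape(-1,3); C=s['frame'].reshape(-1,3).astype(int)
    roi=(abs(P[:,0]-.58)<.14)&(abs(P[:,1]-.29)<.07)
    def rep(nm,m):
        q=P[roi&m]; print(n,nm,len(q)); 
        if len(q): print('  mean',q.mean(0),'med',np.median(q,0),'min',q.min(0),'max',q.max(0))
    z=P[:,2]; rep('table',(abs(z)<.006)); rep('grip',(z>.105)&(z<.16)&(P[:,0]<.56))
    rep('griptop',(z>.133)&(z<.16)&(P[:,0]<.56))
    rep('hub',(z>.085)&(z<.105)&(P[:,0]<.58)&(C.sum(1)>200))
    rep('hubtop',(z>.09)&(z<.105)&(P[:,0]<.58)&(C.sum(1)>200))
    rep('coup',(z>.04)&(z<.09)&(P[:,0]>.59))
    rep('couptop',(z>.075)&(z<.09)&(P[:,0]>.59))
    rep('pointer',(z>.035)&(z<.055)&(P[:,0]>.64)&(P[:,1]>.3))
    rep('carr',(z>.027)&(z<.038)&(P[:,0]>.57)&(P[:,0]<.66))
    q=P[roi&(z>.055)&(z<.063)&(P[:,0]<.58)]  # block top
```

```text
top0 table 4541
  mean [0.5582 0.2867 0.0001] med [0.5417 0.2792 0.0001] min [ 0.44    0.22   -0.0054] max [0.72   0.36   0.0059]
top0 grip 80
  mean [0.5157 0.2931 0.1354] med [0.5157 0.2929 0.1379] min [0.507  0.2857 0.1055] max [0.5241 0.3016 0.1426]
top0 griptop 67
  mean [0.515  0.294  0.1382] med [0.5148 0.2939 0.138 ] min [0.507  0.2864 0.1339] max [0.5241 0.3016 0.1426]
top0 hub 365
  mean [0.5521 0.2923 0.0928] med [0.5548 0.2918 0.0934] min [0.5048 0.2766 0.085 ] max [0.5795 0.3091 0.104 ]
top0 hubtop 276
  mean [0.5561 0.2923 0.0944] med [0.5571 0.2911 0.0943] min [0.505  0.2766 0.09  ] max [0.5792 0.3091 0.104 ]
top0 coup 250
  mean [0.6229 0.2916 0.068 ] med [0.6213 0.2906 0.0738] min [0.5908 0.2744 0.0405] max [0.6823 0.321  0.0826]
top0 couptop 108
  mean [0.6227 0.2901 0.0774] med [0.6228 0.2903 0.0771] min [0.6084 0.2756 0.075 ] max [0.6376 0.3047 0.0826]
top0 pointer 20
  mean [0.677  0.3162 0.0422] med [0.678  0.3169 0.0428] min [0.6422 0.3068 0.035 ] max [0.7182 0.321  0.0472]
top0 carr 355
  mean [0.6205 0.2874 0.0319] med [0.6165 0.2822 0.0319] min [0.5748 0.260
[... 488 characters left out ...]
02 0.0902] min [0.5022 0.2783 0.0851] max [0.5792 0.3112 0.0994]
side0 hubtop 138
  mean [0.5557 0.297  0.0934] med [0.5561 0.2981 0.0933] min [0.5046 0.2783 0.09  ] max [0.579  0.3109 0.0994]
side0 coup 369
  mean [0.6215 0.2983 0.0607] med [0.62   0.3006 0.0615] min [0.59   0.2203 0.04  ] max [0.7031 0.3243 0.0792]
side0 couptop 60
  mean [0.6199 0.2899 0.0768] med [0.6198 0.2884 0.0767] min [0.6061 0.2764 0.075 ] max [0.6354 0.3054 0.0792]
side0 pointer 24
  mean [0.6771 0.3207 0.0411] med [0.6772 0.3208 0.0411] min [0.674  0.3131 0.0353] max [0.6802 0.3243 0.0453]
side0 carr 317
  mean [0.6121 0.3058 0.0318] med [0.6104 0.3086 0.0315] min [0.5711 0.2652 0.027 ] max [0.6459 0.3257 0.0378]
```

Call:
{"fn": "play_rows", "kwargs": {
  "targets": [
    {"jaw":0.3,"dx":-0.033,"dy":-0.0132,"dz":0,"yaw":0},
    {"jaw":0.3,"dx":-0.033,"dy":-0.0132,"dz":0,"yaw":0},
    {"jaw":0.3,"dx":-0.033,"dy":-0.0132,"dz":0,"yaw":0},
    {"jaw":0.3,"dx":-0.033,"dy":-0.0132,"dz":0,"yaw":0},
    {"jaw":0.3,"dx":-0.033,"dy":-0.0132,"dz":0,"yaw":0}
  ],
  "squeeze": 15
}}

```text
clock: 0.6
tool_pos: [0.393, 0.428, 0.2351]
eef_rot: [0.222, 0.975, -0.001, -0.003]
contact_force: [0.4, -0.3, -0.4]
opening: 0.7
```

```bash
cat > go.py <<'E'
from h import *
import sys
def tool(dw,st):
    return R.from_quat(st['eef_rot']).inv().apply(dw)
if __name__=='__main__':
    st=r.get_state(); t=np.array([float(x) for x in sys.argv[1:4]])
    print(np.round(st['tool_pos'],4),'delta tool',np.round(tool(t-st['tool_pos'],st),4), R.from_quat(st['eef_rot']).as_matrix().round(3).tolist())
E
python3 go.py 0.5145 0.2945 0.2
python3 - <<'E'
from h import *
# rail direction from yellow screw & rails, carriage edge (top cam)
s=np.load('top0.npz');P=cloud(s);C=s['frame'].astype(int)
m=(C[...,0]-C[...,2]>60)&(P[...,0]>.56)&(P[...,0]<.74)&(abs(P[...,1]-.29)<.05)
q=P[m];print(len(q),np.median(q,0));print(np.polyfit(q[:,0],q[:,1],1))
# hub: top-ish bbox
z=P[...,2]
m=(z>.09)&(z<.098)&(P[...,0]>.536)&(P[...,0]<.5755)&(abs(P[...,1]-.292)<.02)&(C.sum(2)>200)
q=P[m].astype(np.float32);print(cv2.minAreaRect(q[:,:2]*1000))
# end plate of the base / carriage top
m=(z>.028)&(z<.036)&(P[...,0]>.585)&(P[...,0]<.66)&(abs(P[...,1]-.29)<.04)&(C.sum(2)>450)
q=P[m].astype(np.float32);print(cv2.minAreaRect(q[:,:2]*1000))
E
```

```text
[0.393  0.428  0.2351] delta tool [-0.1675 -0.0678  0.0343] [[-0.902, 0.432, -0.007], [0.432, 0.902, -0.001], [0.006, -0.004, -1.0]]
101 [0.67848903 0.28674606 0.02355529]
[-0.03232876  0.30893093]
((558.09521484375, 292.91986083984375), (32.112396240234375, 34.218345642089844), 88.9117660522461)
((628.3292846679688, 289.6522521972656), (49.96925735473633, 63.425315856933594), 89.8253173828125)
```

Call:
{"fn": "play_rows", "kwargs": {
  "targets": [
    {"jaw":0.3,"dx":-0.034,"dy":-0.014,"dz":0.007,"yaw":0},
    {"jaw":0.3,"dx":-0.034,"dy":-0.014,"dz":0.007,"yaw":0},
    {"jaw":0.3,"dx":-0.034,"dy":-0.014,"dz":0.007,"yaw":0},
    {"jaw":0.3,"dx":-0.034,"dy":-0.014,"dz":0.007,"yaw":0},
    {"jaw":0.3,"dx":-0.034,"dy":-0.014,"dz":0.007,"yaw":0}
  ]
}}

```text
clock: 1.1
tool_pos: [0.5197, 0.2853, 0.1976]
eef_rot: [0.221, 0.975, -0.001, -0.004]
contact_force: [0.4, 0.8, 0.1]
opening: 0.699
```

```bash
python3 go.py 0.5145 0.2945 0.107
```

```text
[0.5197 0.2853 0.1976] delta tool [0.008  0.0065 0.0906] [[-0.902, 0.431, -0.008], [0.431, 0.902, -0.001], [0.007, -0.004, -1.0]]
```

Call:
{"fn": "play_rows", "kwargs": {
  "targets": [
    {"jaw":0.3,"dx":0.0075,"dy":0.006,"dz":0.01,"yaw":0},
    {"jaw":0.3,"dx":0,"dy":0,"dz":0.01,"yaw":0},
    {"jaw":0.3,"dx":0,"dy":0,"dz":0.01,"yaw":0},
    {"jaw":0.3,"dx":0,"dy":0,"dz":0.01,"yaw":0},
    {"jaw":0.3,"dx":0,"dy":0,"dz":0,"yaw":0}
  ]
}}

```text
clock: 1.6
tool_pos: [0.5178, 0.2868, 0.1526]
eef_rot: [0.226, 0.974, -0.005, -0.004]
contact_force: [-0.1, 0.4, 0.9]
opening: 0.7
```

```bash
python3 go.py 0.5145 0.2945 0.107
python3 - <<'E'
from h import *
for n in('side','top'): snap(n,n+'1')
a=np.load('side1.npz')['frame'][:,:,::-1];b=np.load('top1.npz')['frame'][:,:,::-1]
cv2.imwrite('pics/z3.png',np.hstack([cv2.resize(x,None,fx=4,fy=4) for x in (a[120:260,260:360],b[150:290,170:270])]))
E
```

```text
[0.5178 0.2868 0.1526] delta tool [0.0061 0.0059 0.0455] [[-0.898, 0.439, -0.01], [0.439, 0.898, -0.007], [0.005, -0.011, -1.0]]
```

View pics/z3.png

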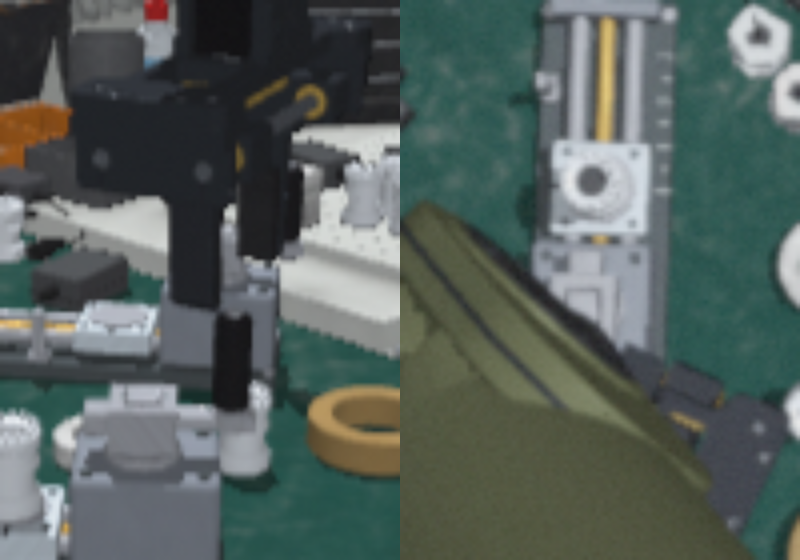

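Call:
{"fn": "play_rows", "kwargs": {
  "targets": [
    {"jaw":0.3,"dx":0.006,"dy":0.006,"dz":0,"yaw":0},
    {"jaw":0.3,"dx":0,"dy":0,"dz":0.011,"yaw":0},
    {"jaw":0.3,"dx":0,"dy":0,"dz":0.011,"yaw":0},
    {"jaw":0.3,"dx":0,"dy":0,"dz":0.011,"yaw":0},
    {"jaw":0.3,"dx":0,"dy":0,"dz":0,"yaw":0}
  ]
}}

```text
clock: 2.2
tool_pos: [0.5153, 0.298, 0.1194]
eef_rot: [0.224, 0.974, -0.002, -0.002]
contact_force: [0.0, -0.0, 0.5]
opening: 0.702
```

```bash
python3 go.py 0.5145 0.2945 0.107
```

```text
[0.5153 0.298  0.1194] delta tool [-0.0009 -0.0034  0.0124] [[-0.899, 0.437, -0.005], [0.437, 0.899, -0.004], [0.003, -0.006, -1.0]]
```

Call:
{"fn": "play_rows", "kwargs": {
  "targets": [
    {"jaw":0.3,"dx":-0.001,"dy":-0.003,"dz":0.012,"yaw":0},
    {"jaw":0.3,"dx":0,"dy":0,"dz":0,"yaw":0},
    {"jaw":0.85,"dx":0,"dy":0,"dz":0,"yaw":0},
    {"jaw":0.85,"dx":0,"dy":0,"dz":0,"yaw":0},
    {"jaw":0.85,"dx":0,"dy":0,"dz":0,"yaw":0}
  ]
}}

```text
clock: 2.7
tool_pos: [0.5151, 0.2938, 0.1059]
eef_rot: [0.225, 0.974, -0.003, -0.002]
contact_force: [0.0, 0.5, 1.2]
opening: 0.449
```

```bash
python3 go.py 0.5145 0.2945 0.107
```

```text
[0.5151 0.2938 0.1059] delta tool [ 0.0008  0.0004 -0.0011] [[-0.899, 0.438, -0.006], [0.438, 0.899, -0.004], [0.003, -0.006, -1.0]]
```

Call:
{"fn": "play_rows", "kwargs": {
  "targets": [
    {"jaw":1,"dx":0,"dy":0,"dz":0,"yaw":0},
    {"jaw":1,"dx":0,"dy":0,"dz":0,"yaw":0},
    {"jaw":1,"dx":0,"dy":0,"dz":0,"yaw":0},
    {"jaw":1,"dx":0,"dy":0,"dz":0,"yaw":0},
    {"jaw":1,"dx":0,"dy":0,"dz":0,"yaw":0}
  ]
}}

```text
clock: 3.2
tool_pos: [0.5156, 0.2941, 0.1067]
eef_rot: [0.225, 0.974, -0.002, -0.002]
contact_force: [-0.4, -0.1, -1.9]
opening: 0.198
```

```bash
python3 go.py 0.5145 0.2945 0.107;  cat > arc.py <<'E'
from h import *
import sys
# arc.py step_deg n gain : rows along the circle, in tool axes, from the measured pose
C=np.array([0.5565,0.2925]); rad=0.042; z=0.106
st=r.get_state(); p=st['tool_pos']; M=R.from_quat(st['eef_rot'])
d=p[:2]-C; a=np.arctan2(d[1],d[0]); step=np.radians(float(sys.argv[1])); g=float(sys.argv[2])
print('t',st['clock'],'pos',p.round(4),'rad',np.linalg.norm(d).round(4),'ang',np.degrees(a).round(1),'F',st['contact_force'].round(1),'op',round(st['opening'],3))
yaw=R.from_quat([0.2283,0.9736,0,0]); print('yaw err',(M.inv()*yaw).as_rotvec().round(3))
cur=p.copy()
for i in range(5):
    a-=step; t=np.array([*(C+rad*np.array([np.cos(a),np.sin(a)])),z])
    dd=M.inv().apply(t-cur); cur=t; print((dd*g).round(4))
E
python3 arc.py 12 1
```

```text
[0.5156 0.2941 0.1067] delta tool [ 0.0012 -0.0001 -0.0003] [[-0.899, 0.438, -0.004], [0.438, 0.899, -0.003], [0.002, -0.005, -1.0]]
t 3.2 pos [0.5156 0.2941 0.1067] rad 0.0409 ang 177.7 F [-0.4 -0.1 -1.9] op 0.198
yaw err [-0.005 -0.002  0.007]
[0.0037 0.0079 0.0007]
[ 0.0009  0.0087 -0.    ]
[-0.001   0.0087 -0.    ]
[-0.0028  0.0083 -0.    ]
[-0.0044  0.0076 -0.    ]
```

Call:
{"fn": "play_rows", "kwargs": {
  "targets": [
    {"jaw":1,"dx":0.003,"dy":0.008,"dz":0,"yaw":0},
    {"jaw":1,"dx":0.001,"dy":0.0087,"dz":0,"yaw":0},
    {"jaw":1,"dx":-0.001,"dy":0.0087,"dz":0,"yaw":0},
    {"jaw":1,"dx":-0.0028,"dy":0.0083,"dz":0,"yaw":0},
    {"jaw":1,"dx":-0.0044,"dy":0.0076,"dz":0,"yaw":0}
  ]
}}

```text
clock: 3.7
tool_pos: [0.5377, 0.3298, 0.1064]
eef_rot: [0.225, 0.974, -0.005, -0.003]
contact_force: [-0.1, -2.3, 1.2]
opening: 0.195
```

```bash
python3 arc.py 15 1
```

```text
t 3.7 pos [0.5377 0.3298 0.1064] rad 0.0418 ang 116.8 F [-0.1 -2.3  1.2] op 0.195
yaw err [-0.011 -0.003  0.007]
[-0.0076  0.0079  0.0003]
[-0.0095  0.0055 -0.0001]
[-0.0106  0.0029 -0.0001]
[-0.011   0.0001 -0.    ]
[-0.0106 -0.0028 -0.    ]
```

Call:
{"fn": "play_rows", "kwargs": {
  "targets": [
    {"jaw":1,"dx":-0.0076,"dy":0.0079,"dz":0,"yaw":0},
    {"jaw":1,"dx":-0.0095,"dy":0.0055,"dz":0,"yaw":0},
    {"jaw":1,"dx":-0.0106,"dy":0.0029,"dz":0,"yaw":0},
    {"jaw":1,"dx":-0.011,"dy":0.0001,"dz":0,"yaw":0},
    {"jaw":1,"dx":-0.0106,"dy":-0.0028,"dz":0,"yaw":0}
  ]
}}

```text
clock: 4.2
tool_pos: [0.5883, 0.3221, 0.106]
eef_rot: [0.223, 0.975, -0.007, -0.005]
contact_force: [-4.2, -1.8, 4.1]
opening: 0.197
```

```bash
python3 arc.py 18 1
python3 - <<'E'
from h import *
snap('side','side2');a=np.load('side2.npz')['frame'][:,:,::-1]
cv2.imwrite('pics/z4.png',cv2.resize(a[120:280,190:350],None,fx=3.6,fy=3.6))
E
```

```text
t 4.2 pos [0.5883 0.3221 0.106 ] rad 0.0434 ang 42.9 F [-4.2 -1.8  4.1] op 0.197
yaw err [-0.017 -0.006  0.01 ]
[-0.0108 -0.0079  0.0001]
[-0.0088 -0.0098  0.0001]
[-0.0053 -0.012   0.0002]
[-0.0013 -0.0131  0.0002]
[ 0.0028 -0.0128  0.0002]
```

View pics/z4.png

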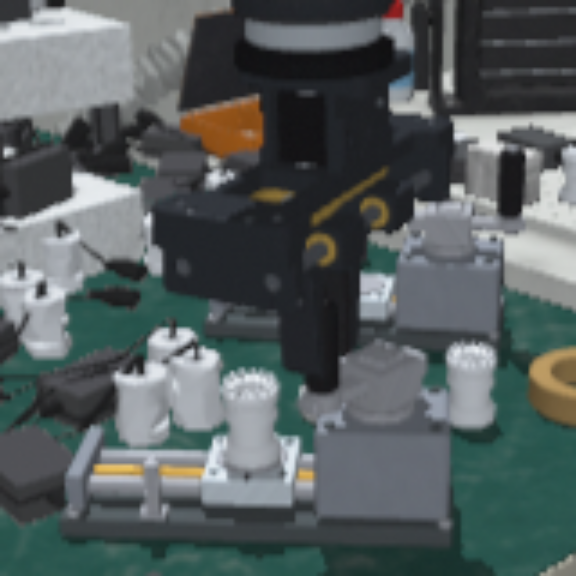

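```bash
sed -i 's/0.5565,0.2925/0.5575,0.2925/' arc.py; python3 arc.py 18 1
```

```text
t 4.25 pos [0.5904 0.3196 0.106 ] rad 0.0426 ang 39.5 F [-1.1 -1.5  3.9] op 0.197
yaw err [-0.017 -0.004  0.007]
[-0.0107 -0.0078  0.0001]
[-0.0082 -0.0103  0.0001]
[-0.0046 -0.0123  0.0002]
[-0.0006 -0.0131  0.0002]
[ 0.0035 -0.0127  0.0002]
```

Call:
{"fn": "play_rows", "kwargs": {
  "targets": [
    {"jaw":1,"dx":-0.0107,"dy":-0.0078,"dz":0,"yaw":0},
    {"jaw":1,"dx":-0.0082,"dy":-0.0103,"dz":0,"yaw":0},
    {"jaw":1,"dx":-0.0046,"dy":-0.0123,"dz":0,"yaw":0},
    {"jaw":1,"dx":-0.0006,"dy":-0.0131,"dz":0,"yaw":0},
    {"jaw":1,"dx":0.0035,"dy":-0.0127,"dz":0,"yaw":0}
  ]
}}

```text
clock: 4.75
tool_pos: [0.587, 0.2618, 0.1066]
eef_rot: [0.224, 0.975, -0.001, -0.002]
contact_force: [-1.4, 3.6, -3.1]
opening: 0.2
```

```bash
python3 arc.py 18 1
```

```text
t 4.75 pos [0.587  0.2618 0.1066] rad 0.0426 ang -46.2 F [-1.4  3.6 -3.1] op 0.2
yaw err [-0.003 -0.004  0.009]
[ 0.007  -0.0113  0.0007]
[ 0.0097 -0.0089  0.0001]
[ 0.0119 -0.0055  0.0001]
[ 0.0131 -0.0015  0.0001]
[0.0129 0.0026 0.    ]
```

Call:
{"fn": "play_rows", "kwargs": {
  "targets": [
    {"jaw":1,"dx":0.007,"dy":-0.0113,"dz":0.0007,"yaw":0},
    {"jaw":1,"dx":0.0097,"dy":-0.0089,"dz":0,"yaw":0},
    {"jaw":1,"dx":0.0119,"dy":-0.0055,"dz":0,"yaw":0},
    {"jaw":1,"dx":0.0131,"dy":-0.0015,"dz":0,"yaw":0},
    {"jaw":1,"dx":0.0129,"dy":0.0026,"dz":0,"yaw":0}
  ]
}}

```text
clock: 5.25
tool_pos: [0.5314, 0.2592, 0.1066]
eef_rot: [0.227, 0.974, 0.004, 0.004]
contact_force: [2.8, -0.4, -2.9]
opening: 0.2
```

```bash
python3 arc.py 18 1
```

```text
t 5.25 pos [0.5314 0.2592 0.1066] rad 0.0423 ang -128.1 F [ 2.8 -0.4 -2.9] op 0.2
yaw err [0.01  0.005 0.002]
[0.0122 0.0049 0.0006]
[0.0102 0.0082 0.    ]
[0.0072 0.011  0.0001]
[0.0034 0.0127 0.0001]
[-0.0006  0.0131  0.0001]
```

Call:
{"fn": "play_rows", "kwargs": {
  "targets": [
    {"jaw":1,"dx":0.0122,"dy":0.0049,"dz":0.0006,"yaw":0},
    {"jaw":1,"dx":0.0102,"dy":0.0082,"dz":0,"yaw":0},
    {"jaw":1,"dx":0.0072,"dy":0.011,"dz":0,"yaw":0},
    {"jaw":1,"dx":0.0034,"dy":0.0127,"dz":0,"yaw":0},
    {"jaw":1,"dx":-0.0006,"dy":0.0131,"dz":0,"yaw":0}
  ]
}}

```text
clock: 5.75
tool_pos: [0.5233, 0.3178, 0.1063]
eef_rot: [0.228, 0.974, 0.0, 0.004]
contact_force: [3.1, -4.8, -1.4]
opening: 0.196
```

```bash
python3 arc.py 18 1
python3 - <<'E'
from h import *
snap('side','side3');a=np.load('side3.npz')['frame'][:,:,::-1]
cv2.imwrite('pics/z5.png',cv2.resize(a[120:280,190:350],None,fx=3.6,fy=3.6))
E
```

```text
t 5.75 pos [0.5233 0.3178 0.1063] rad 0.0425 ang 143.5 F [ 3.1 -4.8 -1.4] op 0.196
yaw err [0.003 0.008 0.001]
[-0.0048  0.0123  0.0004]
[-0.0079  0.0105  0.0001]
[-0.0108  0.0075  0.0001]
[-0.0126  0.0038  0.0001]
[-0.0131 -0.0003  0.0001]
```

View pics/z5.png

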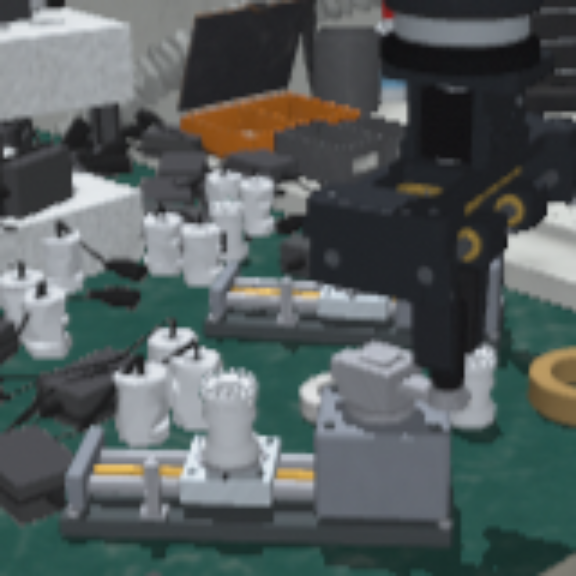

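```bash
python3 arc.py 18 1
```

```text
t 5.8 pos [0.5253 0.3201 0.1065] rad 0.0424 ang 139.4 F [ 3.9 -1.9 -1.7] op 0.192
yaw err [0.007 0.009 0.002]
[-0.0056  0.012   0.0006]
[-0.0087  0.0099  0.0001]
[-0.0113  0.0067  0.0002]
[-0.0128  0.0029  0.0001]
[-0.0131 -0.0012  0.0001]
```

Call:
{"fn": "play_rows", "kwargs": {
  "targets": [
    {"jaw":1,"dx":-0.0056,"dy":0.012,"dz":0.0006,"yaw":0},
    {"jaw":1,"dx":-0.0087,"dy":0.0099,"dz":0,"yaw":0},
    {"jaw":1,"dx":-0.0113,"dy":0.0067,"dz":0,"yaw":0},
    {"jaw":1,"dx":-0.0128,"dy":0.0029,"dz":0,"yaw":0},
    {"jaw":1,"dx":-0.0131,"dy":-0.0012,"dz":0,"yaw":0}
  ]
}}

```text
clock: 6.3
tool_pos: [0.5817, 0.3273, 0.1063]
eef_rot: [0.225, 0.974, -0.002, 0.001]
contact_force: [-3.2, -2.0, 2.8]
opening: 0.199
```

```bash
python3 arc.py 18 1
```

```text
t 6.3 pos [0.5817 0.3273 0.1063] rad 0.0423 ang 55.2 F [-3.2 -2.   2.8] op 0.199
yaw err [-0.003  0.004  0.007]
[-0.0125 -0.0044  0.0004]
[-0.0107 -0.0077  0.0001]
[-0.0078 -0.0106  0.0001]
[-0.0041 -0.0125  0.0001]
[-0.     -0.0131  0.    ]
```

Call:
{"fn": "play_rows", "kwargs": {
  "targets": [
    {"jaw":1,"dx":-0.0125,"dy":-0.0044,"dz":0.0003,"yaw":0},
    {"jaw":1,"dx":-0.0107,"dy":-0.0077,"dz":0,"yaw":0},
    {"jaw":1,"dx":-0.0078,"dy":-0.0106,"dz":0,"yaw":0},
    {"jaw":1,"dx":-0.0041,"dy":-0.0125,"dz":0,"yaw":0},
    {"jaw":1,"dx":0,"dy":-0.0131,"dz":0,"yaw":0}
  ]
}}

```text
clock: 6.8
tool_pos: [0.5937, 0.27, 0.1064]
eef_rot: [0.224, 0.975, 0.003, 0.001]
contact_force: [-2.2, 3.0, -1.0]
opening: 0.198
```

```bash
python3 arc.py 18 1
```

```text
t 6.8 pos [0.5937 0.27   0.1064] rad 0.0427 ang -31.8 F [-2.2  3.  -1. ] op 0.198
yaw err [0.007 0.001 0.009]
[ 0.004  -0.0126  0.0004]
[ 0.0071 -0.011  -0.0001]
[ 0.0102 -0.0083 -0.0001]
[ 0.0123 -0.0047 -0.    ]
[ 0.0131 -0.0007 -0.    ]
```

Call:
{"fn": "play_rows", "kwargs": {
  "targets": [
    {"jaw":1,"dx":0.004,"dy":-0.0126,"dz":0.0004,"yaw":0},
    {"jaw":1,"dx":0.0071,"dy":-0.011,"dz":0,"yaw":0},
    {"jaw":1,"dx":0.0102,"dy":-0.0083,"dz":0,"yaw":0},
    {"jaw":1,"dx":0.0123,"dy":-0.0047,"dz":0,"yaw":0},
    {"jaw":1,"dx":0.0131,"dy":-0.0007,"dz":0,"yaw":0}
  ]
}}

```text
clock: 7.3
tool_pos: [0.5386, 0.2544, 0.1064]
eef_rot: [0.226, 0.974, 0.01, 0.006]
contact_force: [3.0, 1.5, -3.4]
opening: 0.197
```

```bash
python3 arc.py 18 1
```

```text
t 7.3 pos [0.5386 0.2544 0.1064] rad 0.0425 ang -116.4 F [ 3.   1.5 -3.4] op 0.197
yaw err [0.022 0.008 0.004]
[0.013  0.0026 0.0003]
[0.0117 0.006  0.    ]
[0.0093 0.0093 0.0001]
[0.0059 0.0117 0.0002]
[0.002  0.013  0.0003]
```

Call:
{"fn": "play_rows", "kwargs": {
  "targets": [
    {"jaw":1,"dx":0.013,"dy":0.0026,"dz":0.0004,"yaw":0},
    {"jaw":1,"dx":0.0117,"dy":0.006,"dz":0,"yaw":0},
    {"jaw":1,"dx":0.0093,"dy":0.0093,"dz":0,"yaw":0},
    {"jaw":1,"dx":0.0059,"dy":0.0117,"dz":0,"yaw":0},
    {"jaw":1,"dx":0.002,"dy":0.013,"dz":0,"yaw":0}
  ]
}}

```text
clock: 7.8
tool_pos: [0.5184, 0.3093, 0.1063]
eef_rot: [0.228, 0.974, 0.006, 0.007]
contact_force: [3.7, -3.2, -1.3]
opening: 0.197
```

```bash
python3 arc.py 18 1
```

```text
t 7.8 pos [0.5184 0.3093 0.1063] rad 0.0425 ang 156.7 F [ 3.7 -3.2 -1.3] op 0.197
yaw err [0.014 0.012 0.001]
[-0.0019  0.0131  0.0005]
[-0.0053  0.012   0.0002]
[-0.0088  0.0098  0.0002]
[-0.0114  0.0066  0.0002]
[-0.0129  0.0027  0.0002]
```

Call:
{"fn": "play_rows", "kwargs": {
  "targets": [
    {"jaw":1,"dx":-0.0019,"dy":0.0131,"dz":0.0004,"yaw":0},
    {"jaw":1,"dx":-0.0053,"dy":0.012,"dz":0,"yaw":0},
    {"jaw":1,"dx":-0.0088,"dy":0.0098,"dz":0,"yaw":0},
    {"jaw":1,"dx":-0.0114,"dy":0.0066,"dz":0,"yaw":0},
    {"jaw":1,"dx":-0.0129,"dy":0.0027,"dz":0,"yaw":0}
  ]
}}

```text
clock: 8.3
tool_pos: [0.5699, 0.3329, 0.1063]
eef_rot: [0.225, 0.974, -0.002, 0.004]
contact_force: [-1.8, -0.7, 2.9]
opening: 0.196
```

```bash
python3 arc.py 18 1
```

```text
t 8.3 pos [0.5699 0.3329 0.1063] rad 0.0423 ang 72.9 F [-1.8 -0.7  2.9] op 0.196
yaw err [-0.002  0.008  0.007]
[-0.0132 -0.0003  0.0004]
[-0.0125 -0.0041  0.0001]
[-0.0106 -0.0077  0.0001]
[-0.0077 -0.0106  0.0001]
[-0.004  -0.0125  0.0001]
```

Call:
{"fn": "play_rows", "kwargs": {
  "targets": [
    {"jaw":1,"dx":-0.0132,"dy":-0.0003,"dz":0.0004,"yaw":0},
    {"jaw":1,"dx":-0.0125,"dy":-0.0041,"dz":0,"yaw":0},
    {"jaw":1,"dx":-0.0106,"dy":-0.0077,"dz":0,"yaw":0},
    {"jaw":1,"dx":-0.0077,"dy":-0.0106,"dz":0,"yaw":0},
    {"jaw":1,"dx":-0.004,"dy":-0.0125,"dz":0,"yaw":0}
  ]
}}

```text
clock: 8.8
tool_pos: [0.5989, 0.2851, 0.1069]
eef_rot: [0.223, 0.975, 0.002, 0.003]
contact_force: [1.4, 1.4, 0.1]
opening: 0.198
```

```bash
python3 arc.py 18 1
```

```text
t 8.8 pos [0.5989 0.2851 0.1069] rad 0.0421 ang -10.2 F [1.4 1.4 0.1] op 0.198
yaw err [0.005 0.005 0.012]
[-0.0014 -0.0131  0.0008]
[ 0.0026 -0.0129 -0.0001]
[ 0.0065 -0.0114 -0.0001]
[ 0.0097 -0.0089 -0.0001]
[ 0.012  -0.0055 -0.0001]
```

Call:
{"fn": "play_rows", "kwargs": {
  "targets": [
    {"jaw":1,"dx":-0.0014,"dy":-0.0131,"dz":0.0008,"yaw":0},
    {"jaw":1,"dx":0.0026,"dy":-0.0129,"dz":0,"yaw":0},
    {"jaw":1,"dx":0.0065,"dy":-0.0114,"dz":0,"yaw":0},
    {"jaw":1,"dx":0.0097,"dy":-0.0089,"dz":0,"yaw":0},
    {"jaw":1,"dx":0.012,"dy":-0.0055,"dz":0,"yaw":0}
  ]
}}

```text
clock: 9.3
tool_pos: [0.5496, 0.2505, 0.1065]
eef_rot: [0.224, 0.975, 0.008, 0.004]
contact_force: [2.4, 6.1, -5.1]
opening: 0.196
```

```bash
python3 arc.py 18 1
```

```text
t 9.3 pos [0.5496 0.2505 0.1065] rad 0.0428 ang -100.7 F [ 2.4  6.1 -5.1] op 0.196
yaw err [0.018 0.004 0.008]
[ 0.0133 -0.0007  0.0004]
[ 0.0129  0.0027 -0.    ]
[0.0114 0.0065 0.0001]
[0.0088 0.0097 0.0001]
[0.0054 0.012  0.0002]
```

Call:
{"fn": "play_rows", "kwargs": {
  "targets": [
    {"jaw":1,"dx":0.0133,"dy":-0.0003,"dz":0.0006,"yaw":0},
    {"jaw":1,"dx":0.0129,"dy":0.0027,"dz":0,"yaw":0},
    {"jaw":1,"dx":0.0114,"dy":0.0065,"dz":0,"yaw":0},
    {"jaw":1,"dx":0.0088,"dy":0.0097,"dz":0,"yaw":0},
    {"jaw":1,"dx":0.0054,"dy":0.012,"dz":0,"yaw":0}
  ]
}}

```text
clock: 9.8
tool_pos: [0.5153, 0.2967, 0.1063]
eef_rot: [0.227, 0.974, 0.005, 0.006]
contact_force: [2.7, -2.1, -1.1]
opening: 0.201
```

```bash
cat > meas.py <<'E'
from h import *
import sys
k=sys.argv[1]
for n in('side','top'): snap(n,n+k)
a=np.load('side'+k+'.npz')['frame'][:,:,::-1];b=np.load('top'+k+'.npz')['frame'][:,:,::-1]
cv2.imwrite('pics/m'+k+'.png',np.hstack([cv2.resize(x,None,fx=4,fy=4,interpolation=cv2.INTER_CUBIC) for x in (a[170:280,200:320],b[140:250,190:260])]))
ax=np.array([0.9992,-0.04])
for n in('side','top'):
    P=cloud(np.load(n+k+'.npz')).reshape(-1,3); z=P[:,2]; roi=(abs(P[:,1]-.29)<.045)
    c=P[roi&(z>.072)&(z<.084)&(P[:,0]>.6)&(P[:,0]<.72)]
    p=P[roi&(z>.036)&(z<.05)&(P[:,0]>.66)&(P[:,0]<.7)&(P[:,1]>.315)&(P[:,1]<.335)]
    for q,m in((c,'coup'),(p,'ptr')):
        if len(q): print(n,m,len(q),np.median(q,0).round(4),((q[:,0].min()+q[:,0].max())/2).round(4))
E
python3 meas.py 4;python3 arc.py 18 1
```

```text
side coup 111 [0.6682 0.2911 0.0755] 0.6678
side ptr 23 [0.6775 0.3222 0.0418] 0.677
top coup 132 [0.6703 0.288  0.0766] 0.67
top ptr 12 [0.6787 0.3185 0.0448] 0.6788
t 9.9 pos [0.516  0.2997 0.1064] rad 0.0421 ang 170.1 F [0.2 1.5 1.4] op 0.2
yaw err [0.018 0.009 0.006]
[0.0015 0.0131 0.0006]
[-0.0025  0.0129  0.0002]
[-0.0063  0.0115  0.0003]
[-0.0096  0.009   0.0002]
[-0.0119  0.0056  0.0002]
```

View pics/m4.png

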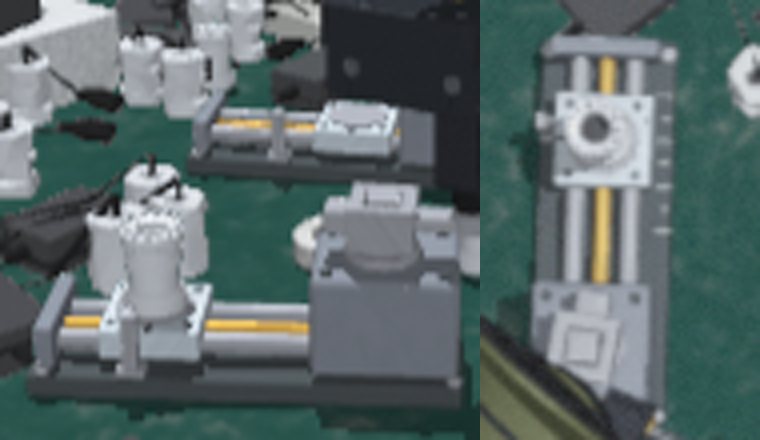

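Call:
{"fn": "play_rows", "kwargs": {
  "targets": [
    {"jaw":1,"dx":0.0013,"dy":0.0131,"dz":0.0004,"yaw":0},
    {"jaw":1,"dx":-0.0025,"dy":0.0129,"dz":0,"yaw":0},
    {"jaw":1,"dx":-0.0063,"dy":0.0115,"dz":0,"yaw":0},
    {"jaw":1,"dx":-0.0096,"dy":0.009,"dz":0,"yaw":0},
    {"jaw":1,"dx":-0.0119,"dy":0.0056,"dz":0,"yaw":0}
  ]
}}

```text
clock: 10.4
tool_pos: [0.558, 0.3344, 0.1065]
eef_rot: [0.223, 0.975, 0.002, -0.0]
contact_force: [-2.0, 0.0, 3.4]
opening: 0.198
```

```bash
python3 arc.py 15 1
```

```text
t 10.4 pos [0.558  0.3344 0.1065] rad 0.0419 ang 89.3 F [-2.   0.   3.4] op 0.198
yaw err [ 0.004 -0.002  0.01 ]
[-0.0104  0.0034  0.0005]
[-0.011   0.0005 -0.    ]
[-0.0107 -0.0023 -0.    ]
[-0.0097 -0.005  -0.    ]
[-0.0081 -0.0074 -0.    ]
```

Call:
{"fn": "play_rows", "kwargs": {
  "targets": [
    {"jaw":1,"dx":-0.0104,"dy":0.0034,"dz":0.0004,"yaw":0},
    {"jaw":1,"dx":-0.011,"dy":0.0005,"dz":0,"yaw":0},
    {"jaw":1,"dx":-0.0107,"dy":-0.0023,"dz":0,"yaw":0},
    {"jaw":1,"dx":-0.0097,"dy":-0.005,"dz":0,"yaw":0},
    {"jaw":1,"dx":-0.0081,"dy":-0.0074,"dz":0,"yaw":0}
  ]
}}

```text
clock: 10.9
tool_pos: [0.5972, 0.3064, 0.1066]
eef_rot: [0.221, 0.975, 0.004, -0.003]
contact_force: [-0.1, 1.5, 0.7]
opening: 0.199
```

```bash
python3 meas.py 5;python3 arc.py 15 1
```

```text
side coup 120 [0.6739 0.2945 0.0753] 0.6461
side ptr 20 [0.6776 0.3222 0.043 ] 0.677
top coup 124 [0.6785 0.286  0.076 ] 0.6768
t 11.0 pos [0.5981 0.3032 0.1065] rad 0.042 ang 14.7 F [ 1.2 -0.2  2.4] op 0.196
yaw err [ 0.003 -0.006  0.011]
[-0.006  -0.0092  0.0004]
[-0.0034 -0.0104 -0.0001]
[-0.0006 -0.0109 -0.    ]
[ 0.0023 -0.0107 -0.    ]
[ 0.005  -0.0098  0.    ]
```

View pics/m5.png

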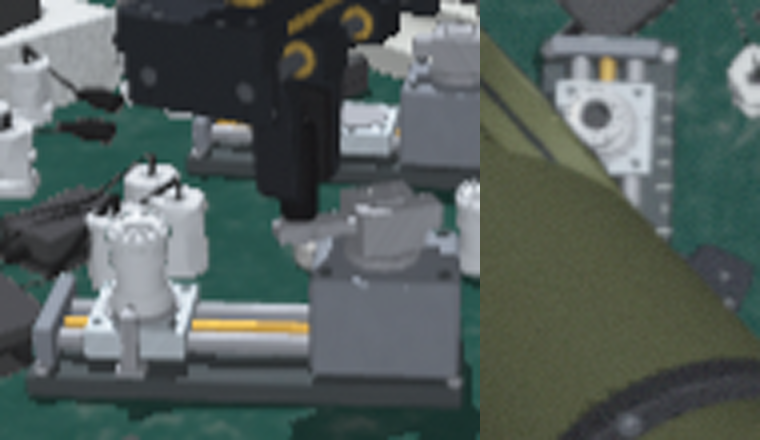

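Call:
{"fn": "play_rows", "kwargs": {
  "targets": [
    {"jaw":1,"dx":0,"dy":0,"dz":0,"yaw":0},
    {"jaw":0.6,"dx":0,"dy":0,"dz":0,"yaw":0},
    {"jaw":0.3,"dx":0,"dy":0,"dz":0,"yaw":0},
    {"jaw":0.3,"dx":0,"dy":0,"dz":0,"yaw":0},
    {"jaw":0.3,"dx":0,"dy":0,"dz":0,"yaw":0}
  ]
}}

```text
clock: 11.5
tool_pos: [0.5964, 0.3017, 0.1052]
eef_rot: [0.223, 0.975, 0.0, -0.004]
contact_force: [-0.9, -0.7, 0.3]
opening: 0.534
```

```bash
python3 arc.py 15 1;python3 meas.py 6
```

```text
t 11.5 pos [0.5964 0.3017 0.1052] rad 0.04 ang 13.3 F [-0.9 -0.7  0.3] op 0.534
yaw err [-0.001 -0.008  0.011]
[-0.0073 -0.0081 -0.0009]
[-0.0031 -0.0105 -0.    ]
[-0.0003 -0.011   0.    ]
[ 0.0026 -0.0107  0.    ]
[ 0.0052 -0.0096  0.0001]
side coup 118 [0.6746 0.2942 0.0755] 0.646
side ptr 21 [0.6776 0.3217 0.0411] 0.6769
top coup 127 [0.6771 0.2876 0.0767] 0.6769
```

View pics/m6.png

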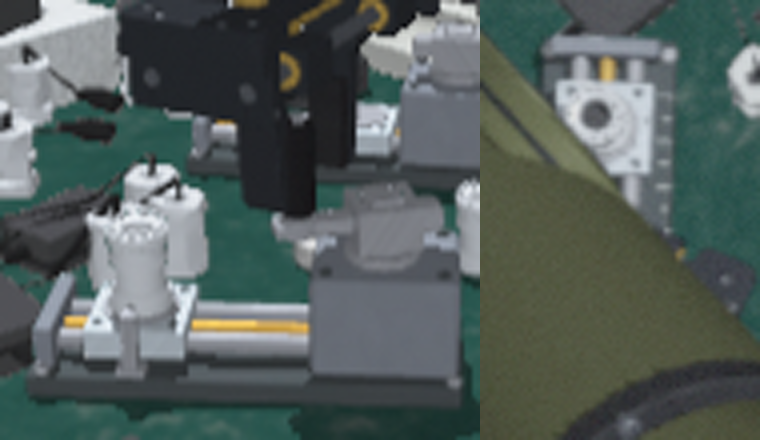

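Fingers are open around the grip and the carriage is level with the pointer, so I raise the tool straight up.

Call:
{"fn": "play_rows", "kwargs": {
  "targets": [
    {"jaw":0.3,"dx":0,"dy":0,"dz":0,"yaw":0},
    {"jaw":0.3,"dx":0,"dy":0,"dz":-0.01,"yaw":0},
    {"jaw":0.3,"dx":0,"dy":0,"dz":-0.015,"yaw":0},
    {"jaw":0.3,"dx":0,"dy":0,"dz":-0.02,"yaw":0},
    {"jaw":0.3,"dx":0,"dy":0,"dz":-0.02,"yaw":0}
  ]
}}

```text
clock: 12.1
tool_pos: [0.5954, 0.301, 0.1723]
eef_rot: [0.223, 0.975, -0.001, -0.006]
contact_force: [-0.3, -0.0, 0.1]
opening: 0.701
```

Call:
{"fn": "play_rows", "kwargs": {
  "targets": [
    {"jaw":0.3,"dx":0,"dy":0,"dz":-0.025,"yaw":0},
    {"jaw":0.3,"dx":0.02,"dy":0,"dz":-0.02,"yaw":0},
    {"jaw":0.3,"dx":0.04,"dy":0,"dz":0,"yaw":0},
    {"jaw":0.3,"dx":0.04,"dy":0,"dz":0,"yaw":0},
    {"jaw":0.3,"dx":0.04,"dy":0,"dz":0,"yaw":0}
  ]
}}

```text
clock: 12.6
tool_pos: [0.4771, 0.361, 0.2312]
eef_rot: [0.229, 0.973, 0.005, 0.003]
contact_force: [-0.1, 0.3, 0.4]
opening: 0.696
```

Call:
{"fn": "play_rows", "kwargs": {
  "targets": [
    {"jaw":0.3,"dx":0.04,"dy":0.01,"dz":0,"yaw":0},
    {"jaw":0.3,"dx":0.04,"dy":0.01,"dz":0,"yaw":0},
    {"jaw":0.3,"dx":0.03,"dy":0.01,"dz":0,"yaw":0},
    {"jaw":0.3,"dx":0,"dy":0,"dz":0,"yaw":0},
    {"jaw":0.3,"dx":0,"dy":0,"dz":0,"yaw":0}
  ]
}}

```text
clock: 13.1
tool_pos: [0.3827, 0.445, 0.2399]
eef_rot: [0.225, 0.974, 0.01, 0.003]
contact_force: [0.7, 0.5, 0.1]
opening: 0.7
```

```bash
python3 meas.py 7
python3 - <<'E'
from h import *
a=np.load('top0.npz')['frame'];b=np.load('top7.npz')['frame']
# idle carriage image shift
x=a[195:240,322:360];res=cv2.matchTemplate(b[185:250,312:370],x,cv2.TM_CCOEFF_NORMED);print('idle shift px',np.array(cv2.minMaxLoc(res)[3])-10,res.max())
P=cloud(np.load('side7.npz')).reshape(-1,3)
m=(abs(P[:,0]-.557)<.015)&(abs(P[:,1]-.2925)<.015)&(P[:,2]>.085);print('hub top',np.percentile(P[m,2],[50,90,98]).round(4))
m=(abs(P[:,0]-.6)<.02)&(abs(P[:,1]-.3)<.02)&(P[:,2]>.1);print('grip',P[m].min(0).round(4),P[m].max(0).round(4)); print(r.get_state()['tool_pos'])
E
```

```text
side coup 120 [0.6747 0.2943 0.0754] 0.6458
side ptr 22 [0.6776 0.3217 0.0418] 0.6769
top coup 135 [0.6763 0.2879 0.0767] 0.6479
top ptr 12 [0.6788 0.3186 0.0448] 0.6789
idle shift px [0 0] 0.99918985
hub top [0.0933 0.0952 0.0961]
grip [0.5878 0.3002 0.1003] [0.6052 0.3148 0.1399]
[0.38325424 0.44470048 0.23957071]
```

View pics/m7.png

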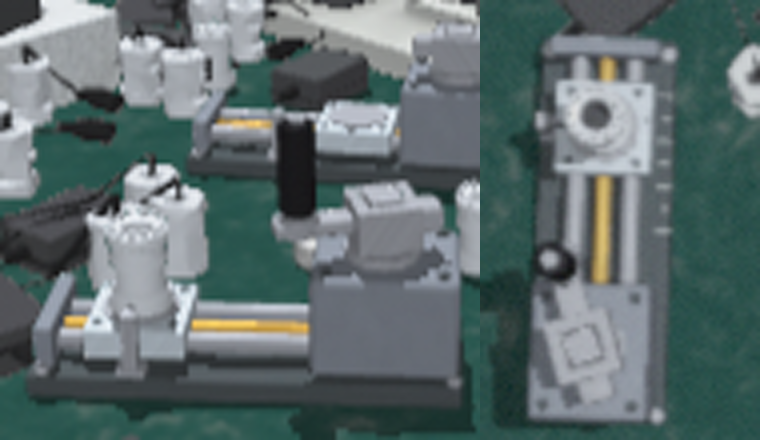

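```bash
python3 -c "
from plant import r
print(r.finish_job())"
```

```text
the job is handed in; nothing more can be done
None
```

I wound the crank of the stage with the chrome coupling (the left one, y ≈ 0.29 m) clockwise about 3.45 turns. I then opened the fingers, drew the arm clear and handed the job in at about 13 s of the 64 s allowed.

What the last pictures, taken after the arm was clear, showed:
- **Carriage:** the index line is about 1–2 mm short of the pointer along the rails, against a 10 mm limit. The "top" and "side" cameras agree to about 2 mm, which is their calibration error. For this I used the median of the coupling points. The min/max midpoint (0.646–0.648 m) is wrong because the grip's points fell into the same region.
- **Crank:** it is still down on its square and looks upright. The hub measures 93–96 mm high against 94 mm expected.
- **Other carriage:** it shows no shift in the "top" image (0 px, match 0.999).
- **Forces:** the readings at the end of each move call stayed below about 10 N, and the arm was touching nothing at hand-in.

No check failed. I did not measure the crank's tilt as an angle, only judged it by eye in the pictures.

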